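# Flick the seven-day dial on to its pointer

### The job

The seven-day dial on the worktop is a few days behind. With a fingertip, flick the edge of its lobed wheel forward (anticlockwise seen from above), one click for each day, until the lobe with the raised metal rib rests in its click at the stand's fixed pointer, and never let it run past the pointer. Only push the wheel lightly: do not squeeze it, do not lift, tip or shove the dial, and leave the mug, timer, jar and teaspoon where they are.

Things in the scene. Friction and masses are not known exactly. Their poses are not given: they have to be found in the camera images.
- dial: seven-day dial, a loose stand of 0.8 kg on a grippy rubber sole; origin under its centre, on the wheel's upright axis; +x points to the fixed pointer. Round wooden foot (52 mm radius, 18 mm high), column (36 mm radius) up to the black wheel. The pointer strip, 14 mm wide, rises from the foot 80 to 85 mm from the axis to z = 66 mm; elsewhere the space beside and under the lobes is free down to the foot
- wheel_center (a point): point on the wheel's axis, half-way up the lobes, 51 mm above the worktop. Hub of 34 mm radius (top z = 64 mm); seven equal lobes like spokes, evenly spaced, one of them towards +x of the dial at rest, each 10 mm wide, round-ended, reaching 62 mm from the axis, from z = 45 to 57 mm. Gaps between lobes are open above, below and outside: 31 mm wide at 47 mm from the axis, 40 mm at 58 mm
- rib_tip (a point): end of the one lobe that carries the raised metal rib (5 mm wide, 26 mm long, top at z = 62 mm), 62 mm from the axis, half-way up the lobe
- pointer_tip (a point): nose of the fixed metal pointer, 68 mm from the axis, 62 mm above the worktop
- wheel (a joint): turn of the wheel in rad, growing anticlockwise seen from above (forward); 0 when the ribbed lobe rests at the pointer; starts two to four clicks behind (about -1.8, -2.7 or -3.6). It clicks into rest every 2 pi / 7 = 0.898 rad. Leaving a click takes about 1 N at a lobe's end; past half a click it snaps on into the next. It turns without end; a whole turn back does not count as 0
- mug: dotted white mug with a handle, 82 x 114 x 91 mm, standing behind the dial; origin under its centre
- timer: round wind-up kitchen timer, 64 mm across, 58 mm high, standing behind the dial; origin under its centre
- jar: spice jar with a screw cap, 45 mm across, 106 mm high, standing to the left of the dial; origin under its centre
- teaspoon: steel teaspoon, 139 mm long, lying to the left of the dial; origin under its centre
Not all that is in view belongs to the job. Leave any blue look-alike of the dial alone.

How it is judged:
On the way, in this order (a step that is already met when the one before it is completed fails the run):
1. a fingertip pushes the wheel out of its second-last click or an earlier one (contact force between the fingers and wheel above 0.3 N and value of joint wheel below -0.987358 rad).
2. the wheel has come forward to within one click of the pointer (value of joint wheel above -0.987358 rad).
At the end, for the whole second after the job is handed in: the ribbed lobe rests at the pointer (wheel within 0.12 rad of 0, reached by turning forward); the dial stands upright on the worktop within 25 mm of where it was; mug, timer, jar and teaspoon are within 30 mm of where they were (value of joint wheel between -0.12 and 0.12 rad and angle between dial's own z axis and vertical below 0.05 rad and height (world z) of dial below 0.005 m and distance of dial from where it was at the start of the episode below 0.025 m and distance of each of mug, timer, jar, teaspoon from where it was at the start of the episode below 0.03 m); the robot touches nothing.
It fails at once if the wheel runs past the pointer (more than 0.45 rad, half a click) (value of joint wheel above 0.45 rad).
It fails at once if the wheel is squeezed or pressed with more than 20 N (contact force between the fingers and wheel above 20 N).
It fails at once if the dial is lifted by more than 8 mm or tipped by more than 0.15 rad (height (world z) of dial above 0.008 m or angle between dial's own z axis and vertical above 0.15 rad).
It fails at once if the dial is shoved by more than 25 mm (distance of dial from where it was at the start of the episode above 0.025 m).
It fails at once if mug, timer, jar or teaspoon is moved by more than 30 mm (distance of any of mug, timer, jar, teaspoon from where it was at the start of the episode above 0.03 m).
It also fails if it takes over 58 s, if anything falls off the work surface, if the arm or the gripper's body presses on something with over 40 N, if the wrist force passes 120 N, or if a joint passes its speed limit or range.

### The arm

A 7-joint arm with a two-finger parallel gripper is mounted at the origin on a cart in front of the work surface, level with it; the furniture and walls round the work are solid. World frame = base frame: x ahead of the robot, y to its left, z up, the work surface at z = 0. Lengths are in m, angles in rad, forces in N, time in s.
With the tool pointing down it reaches from about 0.4 to 0.85 m from the base axis. Payload 10.4 kg.
Tool frame: the origin (TCP) lies between the finger pads; the fingertips stand 22 mm ahead of it and the grasp point (between the pads) lies 3 mm ahead of it; x points along the fingers, z is the direction in which the jaws open and shut, and the axes are right-handed (so a half turn about x gives the same grasp; the last joint's range is limited). The gripper opens to 85 mm and grips with 20 to 120 N. Pads are 22 mm wide; open, the fingers measure 114 mm over their backs; the gripper's body (76 mm by 85 mm) begins 54 mm behind the grasp point. The pads swing forward as they close: fully open they stand 13 mm farther back than shut.
Start: joints at [1.239, 0.332, -0.065, 1.46, 0.022, 1.35, -0.088], TCP at [0.19, -0.595, 0.253] pointing down, gripper open.
Joint ranges: [-2.6, 2.6], [-0.5, 2.12], [-1.47, 1.34], [0.16, 2.42], [-1.27, 4.41], [0.06, 2.06], [-2.6, 2.6]. Speed limits (rad/s): [2.22, 2.22, 2.79, 2.79, 3.14, 3.14, 3.14].

### API

Orientations are given as a unit quaternion [x, y, z, w].
In Python, from bench import arm, eyes gives the robot as it stands.
- The arm moves only by the tool send_rows, never from a script. Its argument "increments" is a list that holds one entry, the list of rows, each a list of 5 numbers: the closure, from 0 (fully open) to 1 (shut), then the shift along the tool's x, y, z in mm, then the turn about the tool's x in degrees. A call has 1 to 10 rows; each row shifts and turns the commanded pose from where the row before left it, along the tool's axes as they then stand; what a row does not reach is not made up. A row lasts 1/12 s, in which the tool goes at most 41.7 mm and 7.16 degrees, less where a joint would pass 70% of its speed; a pose out of reach is approached as far as the arm can. A call is refused whole if a number of a shift passes 41.7 or a number of a turn 7.16, either way. A call with a gripper value outside its range is refused whole. The fingers move at their own pace and stop on an object; "squeeze" is the grip in N (left out, the last holds). Time passes only in rows, so rows that do not move let the fingers close. It gives the time, the measured TCP pose, the force and the opening at its end, in the units of the state.
- arm.state(): the state, without advancing time (a new reading comes with each control period).
- eyes.grab_frame(name): name is "scene" or "side" or "wrist"; returns a dict with "frame" (480x640x3 uint8, blue, green, red), "fx", "fy", "cx", "cy" (pixels), "T" (4x4, takes a point from camera to world coordinates). Camera axes: x right, y up, looking along -z (the intrinsics and any distortion apply to the point x, -y, -z); pixel columns grow to the right and rows downward; lengths in m; the calibration is good to about 2 mm. A picture is of the moment at which its call begins. There is no depth.
- arm.sign_off(): hands the job in, once; it reports no verdict.
The state is a dict: "time": time; "qpos": joint angles; "joint_velocities": joint speeds; "tau": joint torques, N m; "position": TCP position; "eef_rot": TCP orientation; "force": force on the tool from outside, world axes, zero at the start; "wrist_torque": the same for the moment, N m; "finger_gap": opening from 0.0 (shut) to 1.0 (fully open).
Only numpy, scipy, OpenCV 4.12 (cv2) and the standard library are available. Lean on these libraries where they do the work, as an engineer would, in place of code of your own. Each camera call takes 0.05 s, during which the arm holds its last target.

## Working session

There is one attempt and no reset: what is moved stays moved. The work goes in short steps, Python scripts to look and compute and a tool call to move; the robot and the scene stay as the last step left them, time stands still between calls to the robot, and variables do not carry over. Pictures are saved under pics/ and viewed, and the job is handed in when it is done.

Besides the shell and the picture viewer there is one more tool, called after "Emit:" as name(argument=value, ...) on one line, values as JSON. send_rows: Moves the arm, as the interface text tells. Its arguments: {"type":"object","properties":{"increments":{"type":"array","items":{"type":"array","items":{"type":"array","items":{"type":"number"}}}},"squeeze":{"type":"number"}},"required":["increments"]}

```bash
mkdir -p pics; python3 - <<'E'
from bench import arm, eyes
import cv2,json,pickle
print(arm.state())
for n in ["scene","side","wrist"]:
    d=eyes.grab_frame(n); cv2.imwrite(f"pics/{n}0.png",d["frame"]); pickle.dump(d,open(f"{n}0.pkl","wb")); print(n,{k:(v if k!="frame" else 0) for k,v in d.items()})
E
```

```text
{'time': 0.0, 'qpos': array([ 1.23939364,  0.33287203, -0.06469222,  1.46095512,  0.02161781,
        1.34989391, -0.0885059 ]), 'joint_velocities': array([-1.82210170e-03, -8.87046640e-05,  2.32134350e-03,  8.97640080e-04,
        1.85627700e-04,  7.08803788e-04, -5.02302752e-04]), 'tau': array([ 2.91696670e-04, -6.25450516e+01,  4.90960618e-02, -3.91610026e+01,
        1.61564257e-02,  9.85471270e-03,  2.29309768e-05]), 'position': array([ 0.18982941, -0.59510918,  0.25250921]), 'eef_rot': array([ 0.41742752,  0.57137478, -0.41688063,  0.57052228]), 'force': array([ 0.28528166,  0.332478  , -0.28367066]), 'wrist_torque': array([ 0.0628615 , -0.03349516,  0.05706684]), 'finger_gap': 1.0026097075730473}
scene {'frame': 0, 'fx': 546.3771615236767, 'fy': 546.3771615236767, 'cx': 317.025635285744, 'cy': 235.93963648174338, 'T': array([[-0.41336833,  0.42403603, -0.80580399, -0.32426263],
       [-0.91031358, -0.17169735,  0.37662875,  0.74664065],
       [ 0.02134975,  0.88922071,  0.45698   ,  0.59819418],
       [ 0.        ,  0.        ,  0.        ,  1.        ]])}
side {'frame': 0, 'fx': 448.90010945359484, 'fy': 448.90010945359484, 'cx': 319.6970522433519, 'cy': 233.37167193947653, 'T': array([[-0.92947429,  0.22998519, -0.28841698,  0.32693096],
       [-0.36888291, -0.58311414,  0.72381165,  1.0005799 ],
       [-0.00171406,  0.77915641,  0.62682721,  0.70568208],
       [ 0.        ,  0.        ,  0.        ,  1.        ]])}
wrist {'frame': 0, 'fx': 342.08684716824587, 'fy': 342.08684716824587, 'cx': 315.9563346069539, 'cy': 242.63657968090047, 'T': array([[ 0.30320902,  0.91219005,  0.2756331 ,  0.2609241 ],
       [-0.9529234 ,  0.29059136,  0.08656589, -0.57245502],
       [-0.00113205, -0.28890479,  0.95735717,  0.37321336],
       [ 0.        ,  0.        ,  0.        ,  1.        ]])}
```

View pics/scene0.png

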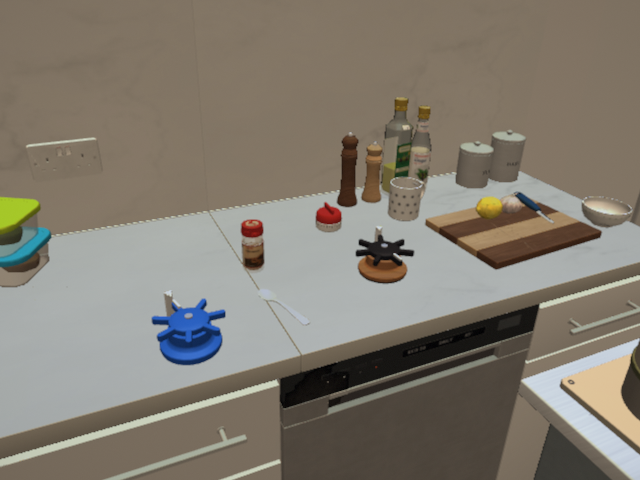

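View pics/side0.png

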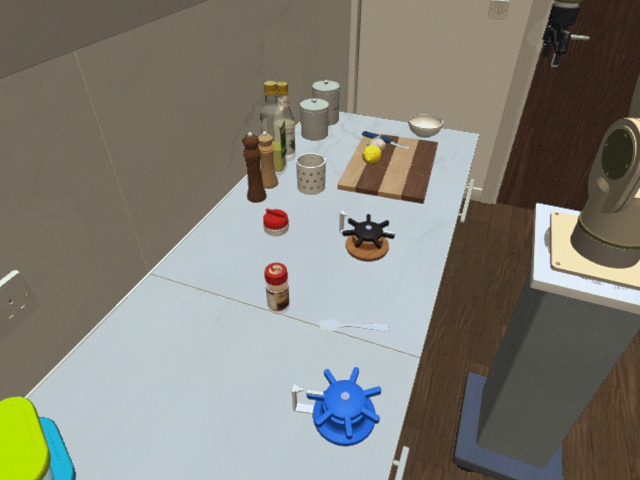

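View pics/wrist0.png

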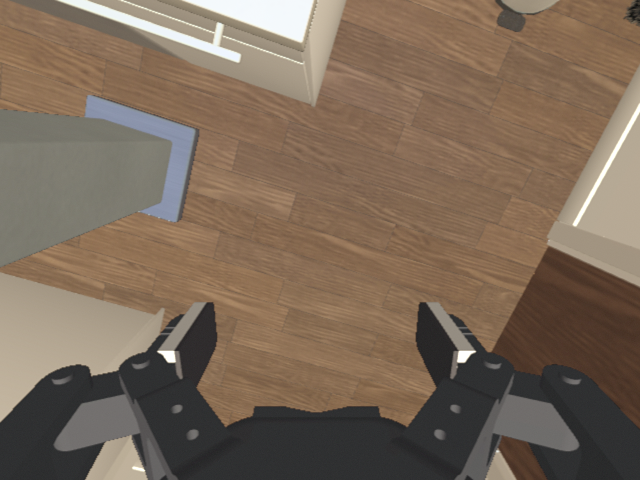

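The black-wheeled dial is at scene (385,255) / side (368,238). The blue one at scene (190,325) / side (345,405) is the look-alike. The next step is to enlarge both views of the black one.

```bash
python3 - <<'E'
import cv2,pickle,numpy as np
a=pickle.load(open("scene0.pkl","rb"))["frame"][220:290,345:425]
b=pickle.load(open("side0.pkl","rb"))["frame"][200:270,328:408]
a=cv2.resize(a,None,fx=5,fy=5*1.0,interpolation=cv2.INTER_CUBIC);b=cv2.resize(b,None,fx=5,fy=5,interpolation=cv2.INTER_CUBIC)
cv2.imwrite("pics/crop0.png",np.hstack([a,b]))
E
```

```text
(no output)
```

View pics/crop0.png

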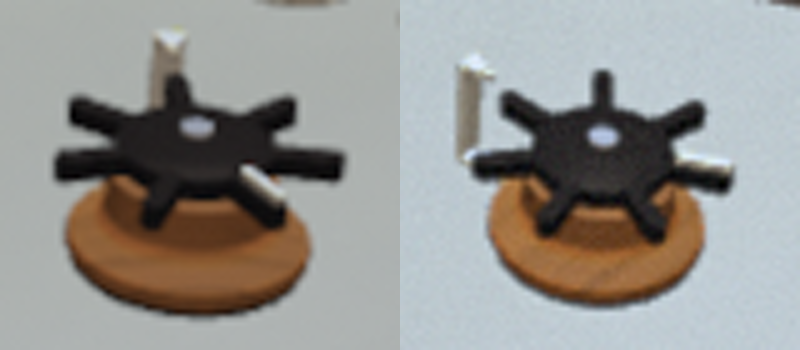

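```bash
cat > h.py <<'E'
import numpy as np,pickle
def ray(d,u,v):
    r=d["T"][:3,:3]@np.array([(u-d["cx"])/d["fx"],-(v-d["cy"])/d["fy"],-1]); return d["T"][:3,3],r/np.linalg.norm(r)
def atz(d,u,v,z):
    o,r=ray(d,u,v); return o+r*(z-o[2])/r[2]
def proj(d,p):
    q=d["T"][:3,:3].T@(np.array(p)-d["T"][:3,3]); return d["cx"]+d["fx"]*q[0]/-q[2], d["cy"]-d["fy"]*q[1]/-q[2]
def tri(l):
    A=0;b=0
    for d,u,v in l:
        o,r=ray(d,u,v);M=np.eye(3)-np.outer(r,r);A=A+M;b=b+M@o
    return np.linalg.solve(A,b)
E
python3 - <<'E'
from h import *
s=pickle.load(open("scene0.pkl","rb"));d=pickle.load(open("side0.pkl","rb"))
print("hub",tri([(s,384.4,245.2),(d,368.4,227.2)]),atz(s,384.4,245.2,.065),atz(d,368.4,227.2,.065))
print("ptr",tri([(s,379,228),(d,342.4,212.4)]),atz(s,379,228,.066),atz(d,342.4,212.4,.066))
c=lambda u,v:(345+u/5,220+v/5)
e=lambda u,v:(328+(u-400)/5,200+v/5)
C=(atz(s,384.4,245.2,.065)+atz(d,368.4,227.2,.065))/2
for p in [(178,78),(73,105),(58,163),(150,215),(278,208),(342,163),(293,103)]:
    q=atz(s,*c(*p),.054)-C;print(np.hypot(*q[:2]),np.degrees(np.arctan2(q[1],q[0])))
print()
for p in [(505,97),(477,163),(545,230),(658,230),(728,178),(698,108),(602,75)]:
    q=atz(d,*e(*p),.054)-C;print(np.hypot(*q[:2]),np.degrees(np.arctan2(q[1],q[0])))
for n,z,u in [("mug",0,(404,214)),("timer",0,(329,228)),("jar",0,(254,266)),("spoon",0,(285,306))]: print(n,atz(s,*u,z))
E
```

```text
hub [0.52607928 0.19448778 0.06338989] [0.52495743 0.19464567 0.065     ] [0.52521315 0.19819512 0.065     ]
ptr [0.60118743 0.16330952 0.06372083] [0.59769483 0.16535043 0.066     ] [0.60007999 0.16678086 0.066     ]
0.06576432412372618 -25.580414326690505
0.06041698307628509 26.19036023622597
0.05808444032497668 79.03185492236219
0.05946750210333742 133.45743289487163
0.0561374565807172 -172.30406328854554
0.06234009607830997 -122.67908530186843
0.06577374346414863 -72.34907088511682

0.06084257652833069 -23.389806897611958
0.05908340624642821 29.184261312471918
0.0633587816236706 83.25996944762792
0.059459257078312275 131.7348509815247
0.059576566720890005 -176.98240041519534
0.059629554145624646 -123.46821232692835
0.0609766673722274 -73.26989069380072
mug [ 0.75943613 -0.00981505  0.        ]
timer [0.75847928 0.208478   0.        ]
jar [0.65258428 0.43813794 0.        ]
spoon [0.48655895 0.4317297  0.        ]
```

Both views agree: the axis is near (0.525, 0.196) and the pointer bears about −24°. The rib lobe, at scene (400,262) / side (393,235), lies 4 lobes anticlockwise of the pointer, so 3 clicks forward are needed. I'll shut the gripper, lift slightly and move off, checking the tool axes first.

```bash
cat >> h.py <<'E'
from scipy.spatial.transform import Rotation as R
def towards(st,p):
    return R.from_quat(st["eef_rot"]).as_matrix().T@(np.array(p)-st["position"])*1000
E
python3 - <<'E'
from h import *
from bench import arm
s=arm.state();print(R.from_quat(s["eef_rot"]).as_matrix().round(3)); print(towards(s,[.45,-.30,.26]).round(0))
E
```

```text
[[-0.     0.953  0.304]
 [ 0.001  0.304 -0.953]
 [-1.    -0.    -0.001]]
[  -7.  338. -202.]
```

Emit:
send_rows(increments=[[[1,-1,34,-20,0],[1,-1,34,-20,0],[1,-1,34,-20,0],[1,-1,34,-20,0],[1,-1,34,-20,0],[1,-1,34,-20,0],[1,-1,34,-20,0],[1,-1,34,-20,0],[1,-1,34,-20,0],[1,-1,34,-20,0]]], squeeze=20)

```text
time: 0.98
position: [0.454, -0.2999, 0.2634]
eef_rot: [0.417, 0.571, -0.417, 0.571]
force: [0.3, -0.6, 0.1]
finger_gap: -0.002
```

```bash
python3 - <<'E'
from h import *
from bench import arm
s=arm.state();print(s["time"],s["position"],s["qpos"].round(2),s["finger_gap"]); print(towards(s,[.49,.14,.25]).round(0))
E
```

```text
0.9833 [ 0.45395775 -0.29991299  0.26339221] [ 0.8   0.17 -0.34  1.65  0.06  1.33 -0.81] -0.0021242205958745173
[  13.  168. -408.]
```

Emit:
send_rows(increments=[[[1,2,19,-41,0],[1,2,19,-41,0],[1,2,19,-41,0],[1,2,19,-41,0],[1,2,19,-41,0],[1,2,19,-41,0],[1,2,19,-41,0],[1,2,19,-41,0],[1,2,19,-41,0],[1,2,19,-41,0]]])

```text
time: 1.82
position: [0.5048, 0.1133, 0.2449]
eef_rot: [0.417, 0.571, -0.417, 0.571]
force: [1.7, -0.4, 0.8]
finger_gap: -0.001
```

```bash
python3 - <<'E'
from h import *
from bench import arm,eyes
import cv2
s=arm.state();print(s["time"],s["position"],s["qpos"].round(2)); print(towards(s,[.51,.2545,.14]).round(0))
for n in ["wrist"]:
    d=eyes.grab_frame(n); cv2.imwrite(f"pics/{n}1.png",d["frame"]); pickle.dump(d,open(f"{n}1.pkl","wb"));print(proj(d,[.525,.1955,.064]))
E
```

```text
1.8167 [0.50482086 0.11328913 0.24493407] [ 0.33  0.16 -0.7   1.72  0.11  1.3  -1.65]
[ 105.   48. -133.]
(np.float64(232.9963444580834), np.float64(176.09407776128842))
```

View pics/wrist1.png

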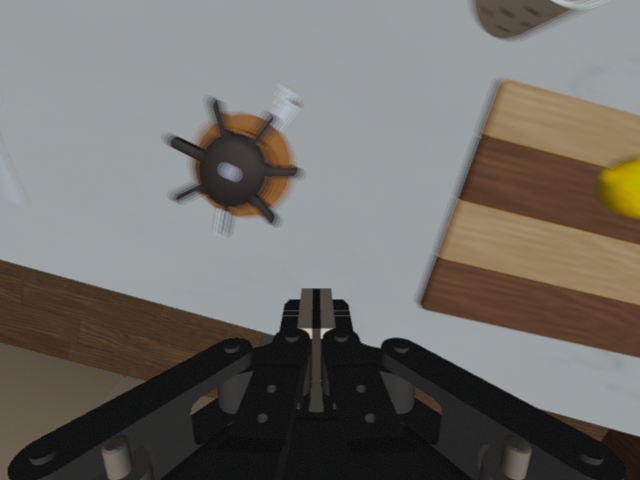

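```bash
python3 - <<'E'
from h import *
from bench import arm,eyes
import cv2
d=eyes.grab_frame("wrist");d=eyes.grab_frame("wrist");pickle.dump(d,open("wrist2.pkl","wb"))
s=arm.state();print(s["position"])
cv2.imwrite("pics/wrist2.png",cv2.resize(d["frame"][70:255,140:340],None,fx=3,fy=3,interpolation=cv2.INTER_CUBIC))
E
```

```text
[0.50442052 0.11526903 0.24462929]
```

View pics/wrist2.png

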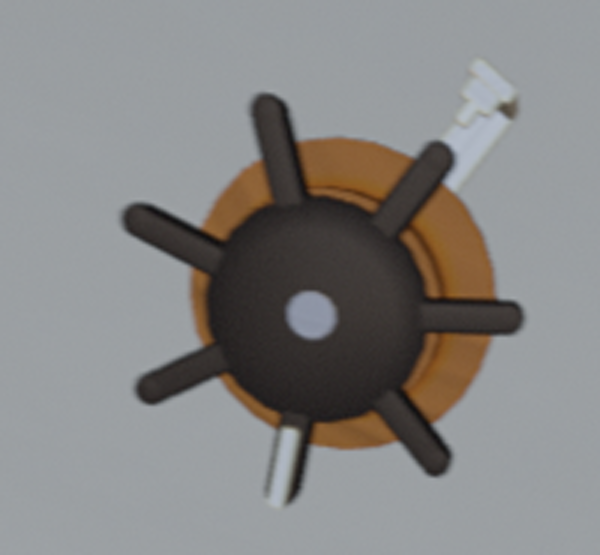

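```bash
python3 - <<'E'
from h import *
from bench import arm
from scipy.optimize import least_squares
d=pickle.load(open("wrist2.pkl","rb"))
L=[(441,150),(263,97),(128,211),(143,398),(276,505),(443,473),(521,318)]
k=np.arange(7)
P=np.array([atz(d,140+u/3,70+v/3,.055)[:2] for u,v in L])
def f(p): a=p[2]+k*2*np.pi/7; return (P-p[:2]-p[3]*np.c_[np.cos(a),np.sin(a)]).ravel()
r=least_squares(f,[.525,.195,-.42,.062]);print(r.x,np.degrees(r.x[2]),r.fun.round(4))
print("hub",atz(d,140+311/3,70+315/3,.065),"ptr",atz(d,140+482/3,70+93/3,.064))
c=r.x[:2];y=r.x[2]; a=y+2.5*2*np.pi/7
p=[*(c+.061*np.array([np.cos(a),np.sin(a)])),.12];print(np.degrees(a),p,towards(arm.state(),p).round(1))
E
```

```text
[ 0.52660636  0.19353485 -0.38705358  0.0607699 ] -22.176536649819994 [-0.0007  0.001   0.0004  0.      0.0014 -0.0004 -0.0005 -0.0012 -0.0009
  0.0007 -0.0003 -0.0002  0.0006  0.    ]
hub [0.5272183  0.19334173 0.065     ] ptr [0.59950541 0.16437293 0.064     ]
106.39489192160858 [np.float64(0.5093887493453703), np.float64(0.25205453722615695), 0.12] [ 124.8   47.2 -128.3]
```

Emit:
send_rows(increments=[[[1,10,9.4,-25.6,0],[1,10,9.4,-25.6,0],[1,10,9.4,-25.6,0],[1,10,9.4,-25.6,1.3],[1,10,9.4,-25.6,0],[1,25,0,0,0],[1,25,0,0,0],[1,25,0,0,0],[1,0,0,0,0],[1,0,0,0,0]]])

```text
time: 2.8
position: [0.5113, 0.2463, 0.1192]
eef_rot: [0.423, 0.566, -0.425, 0.566]
force: [0.4, 0.6, 0.5]
finger_gap: -0.003
```

```bash
python3 - <<'E'
from h import *
from bench import arm,eyes
import cv2
s=arm.state();print(s["time"],s["position"],s["qpos"].round(2),s["force"]); print(towards(s,[.5094,.252,.12]).round(1))
ims=[]
for n,(r,c) in {"wrist":(60,140),"side":(170,290),"scene":(170,310)}.items():
    f=eyes.grab_frame(n)["frame"]
    ims.append(f if n=="wrist" else cv2.resize(f[r:r+120,c:c+160],(640,480),interpolation=cv2.INTER_CUBIC))
cv2.imwrite("pics/w3.png",ims[0]);cv2.imwrite("pics/s3.png",cv2.resize(np.hstack(ims[1:]),(800,300)))
E
```

```text
2.8 [0.51126371 0.24634391 0.11922025] [ 0.06  0.42 -0.72  1.74  0.3   1.1  -2.04] [0.44627644 0.56379025 0.47790408]
[-0.8 -0.2 -6. ]
```

View pics/w3.png

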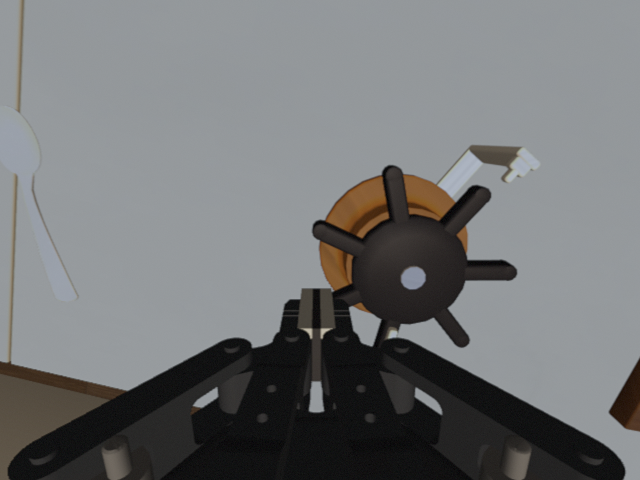

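View pics/s3.png

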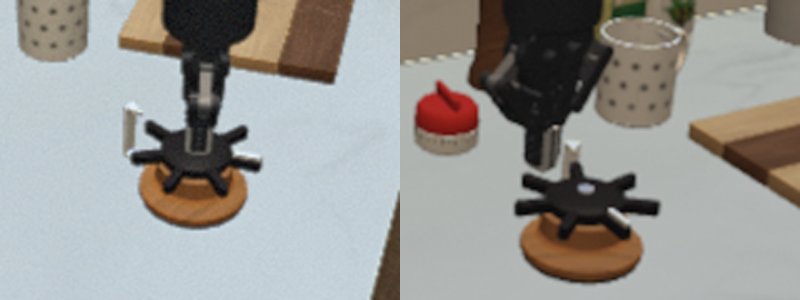

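Emit:
send_rows(increments=[[[1,0,0,-6,0],[1,0,0,0,0],[1,10,0,0,0],[1,10,0,0,0],[1,10,0,0,0],[1,0,0,0,0]]])

```text
time: 3.45
position: [0.5086, 0.2524, 0.087]
eef_rot: [0.422, 0.567, -0.425, 0.566]
force: [-0.7, 0.3, -0.7]
finger_gap: 0.004
```

```bash
cat > look.py <<'E'
from h import *
from bench import arm,eyes
import cv2,sys
c=np.array([.5266,.1935])
t=sys.argv[1]
s=arm.state();p=s["position"][:2]-c
zz=R.from_quat(s["eef_rot"]).as_matrix()[:,2]
print(s["time"],s["position"].round(4),"r",np.hypot(*p).round(4),"az",np.degrees(np.arctan2(p[1],p[0])).round(1),"zaz",np.degrees(np.arctan2(zz[1],zz[0])).round(1),s["qpos"].round(2),s["force"].round(2))
ims=[]
for n,(r,cc) in {"side":(190,320),"scene":(205,335)}.items():
    f=eyes.grab_frame(n)["frame"]
    ims.append(cv2.resize(f[r:r+80,cc:cc+100],(400,320),interpolation=cv2.INTER_CUBIC))
ims=np.hstack(ims)
w=cv2.resize(eyes.grab_frame("wrist")["frame"],(400,300))
ims=np.vstack([ims,np.hstack([w,w*0])])[:600]
cv2.imwrite(f"pics/{t}.png",ims)
E
python3 look.py d1
```

```text
3.45 [0.5086 0.2524 0.087 ] r 0.0616 az 107.0 zaz -73.6 [ 0.04  0.46 -0.7   1.76  0.34  1.05 -2.07] [-0.72  0.28 -0.69]
```

View pics/d1.png

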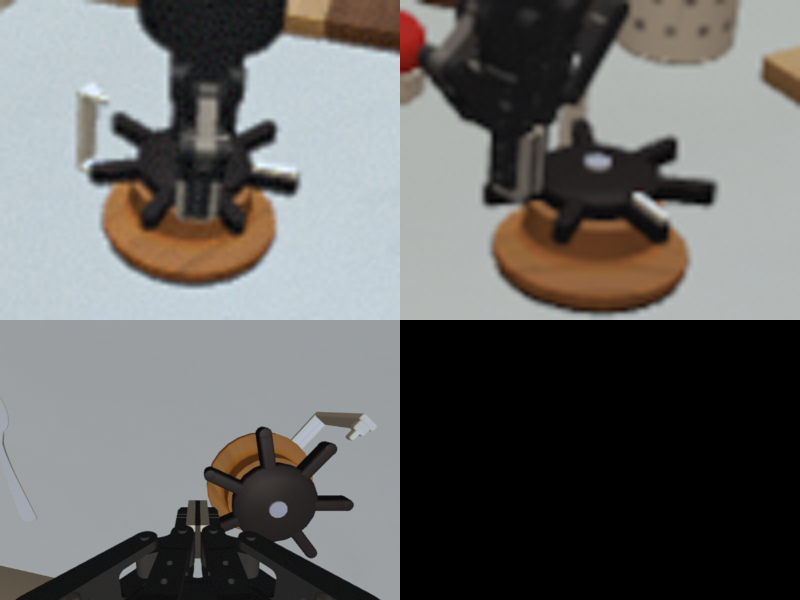

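Emit:
send_rows(increments=[[[1,6,0,0,0],[1,6,0,0,0],[1,6,0,0,0],[1,6,0,0,0],[1,0,0,0,0]]])

```text
time: 4.02
position: [0.5092, 0.2529, 0.0643]
eef_rot: [0.423, 0.567, -0.424, 0.566]
force: [-0.8, -0.1, -0.5]
finger_gap: -0.001
```

```bash
python3 look.py d2
```

```text
4.0167 [0.5092 0.2529 0.0643] r 0.0619 az 106.3 zaz -73.6 [ 0.02  0.49 -0.69  1.78  0.36  1.01 -2.09] [-0.75 -0.15 -0.51]
```

View pics/d2.png

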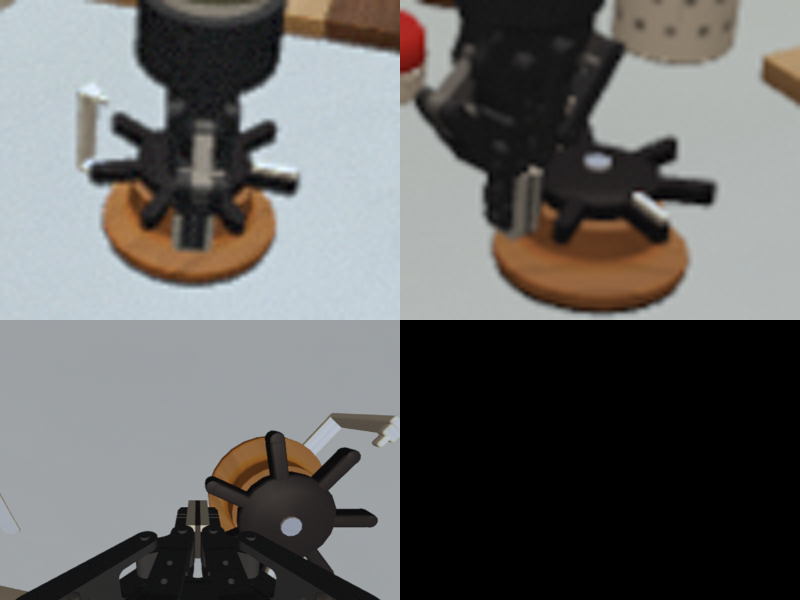

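Emit:
send_rows(increments=[[[1,0,-2.15,0.04,-2],[1,0,-2.15,0.04,-2],[1,0,-2.15,0.04,-2],[1,0,-2.15,0.04,-2],[1,0,-2.15,0.04,-2],[1,0,-2.15,0.04,-2],[1,0,-2.15,0.04,-2],[1,0,-2.15,0.04,-2],[1,0,0,0,0]]])

```text
time: 4.92
position: [0.4943, 0.2463, 0.0663]
eef_rot: [0.34, 0.62, -0.34, 0.62]
force: [0.7, -0.3, -0.6]
finger_gap: 0.001
```

```bash
python3 look.py d3
```

```text
4.9167 [0.4943 0.2463 0.0663] r 0.0619 az 121.4 zaz -57.5 [ 0.08  0.47 -0.76  1.82  0.38  1.   -1.83] [ 0.74 -0.33 -0.59]
```

View pics/d3.png

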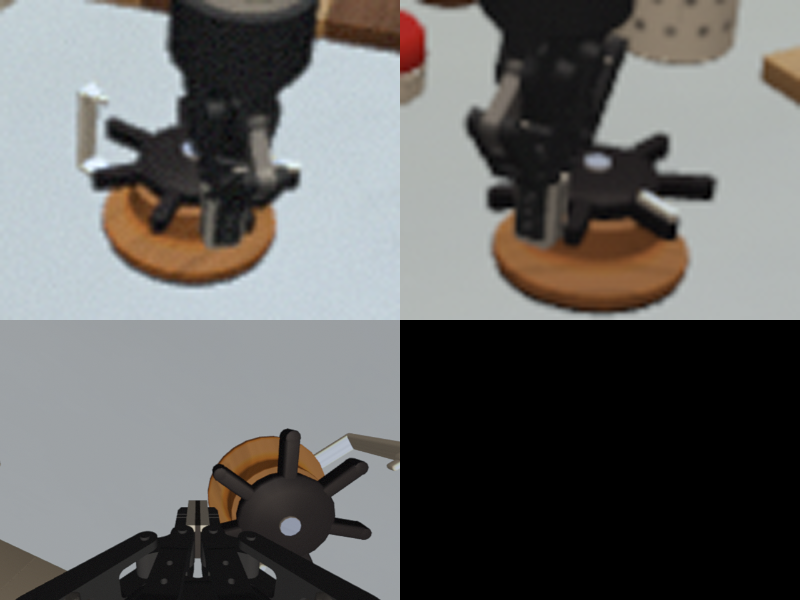

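Emit:
send_rows(increments=[[[1,0.8,-2.15,0.04,-2],[1,0.8,-2.15,0.04,-2],[1,0.8,-2.15,0.04,-2],[1,0.8,-2.15,0.04,-2],[1,0.8,-2.15,0.04,-2],[1,0.8,-2.15,0.04,-2],[1,0.8,-2.15,0.04,-2],[1,0.8,-2.15,0.04,-2],[1,0.8,-2.15,0.04,-2],[1,0,0,0,0]]])

```text
time: 5.9
position: [0.4798, 0.2332, 0.0586]
eef_rot: [0.239, 0.665, -0.24, 0.665]
force: [-0.1, 0.1, 0.4]
finger_gap: 0.003
```

```bash
python3 look.py d4
```

```text
5.9 [0.4798 0.2332 0.0586] r 0.0614 az 139.7 zaz -39.6 [ 0.16  0.47 -0.82  1.87  0.41  0.98 -1.53] [-0.14  0.09  0.39]
```

View pics/d4.png

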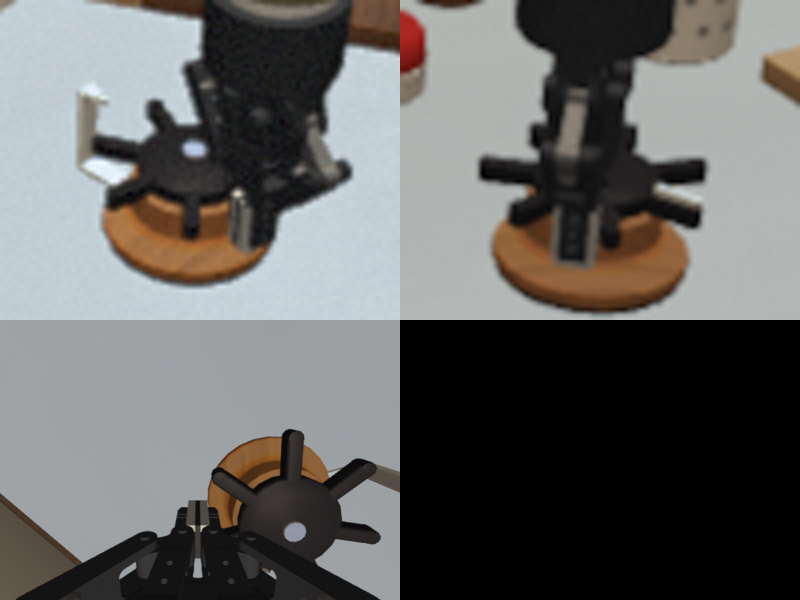

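Emit:
send_rows(increments=[[[1,0,-2.15,0.04,-2],[1,0,-2.15,0.04,-2],[1,0,-2.15,0.04,-2],[1,0,-2.15,0.04,-2],[1,0,-2.15,0.04,-2],[1,0,-2.15,0.04,-2],[1,0,-2.15,0.04,-2],[1,0,-2.15,0.04,-2],[1,0,-2.15,0.04,-2],[1,0,0,0,0]]])

```text
time: 6.88
position: [0.4701, 0.2166, 0.0587]
eef_rot: [0.132, 0.695, -0.133, 0.695]
force: [0.4, 0.4, -0.0]
finger_gap: 0.001
```

```bash
python3 look.py d5
```

```text
6.8833 [0.4701 0.2166 0.0587] r 0.0611 az 157.7 zaz -21.6 [ 0.24  0.46 -0.89  1.91  0.43  0.98 -1.22] [ 0.41  0.44 -0.03]
```

View pics/d5.png

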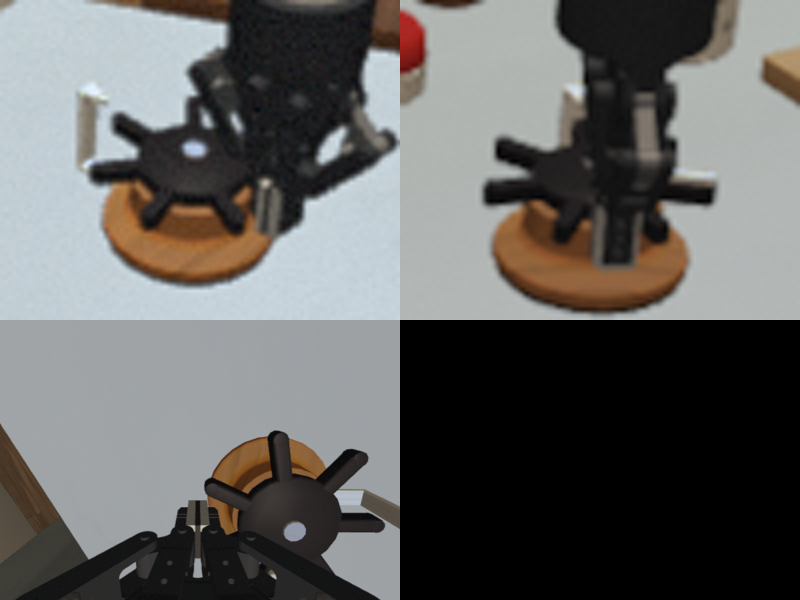

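One click is done: the rib is now in the next slot, at about scene (410,250). Second click next.

Emit:
send_rows(increments=[[[1,0,-2.15,0.04,-2],[1,0,-2.15,0.04,-2],[1,0,-2.15,0.04,-2],[1,0,-2.15,0.04,-2],[1,0,-2.15,0.04,-2],[1,0,-2.15,0.04,-2],[1,0,-2.15,0.04,-2],[1,0,-2.15,0.04,-2],[1,0,-2.15,0.04,-2],[1,0,0,0,0]]])

```text
time: 7.87
position: [0.4659, 0.198, 0.0587]
eef_rot: [0.022, 0.707, -0.022, 0.707]
force: [0.3, 0.7, -0.5]
finger_gap: 0.003
```

Emit:
send_rows(increments=[[[1,0,-2.15,0.04,-2],[1,0,-2.15,0.04,-2],[1,0,-2.15,0.04,-2],[1,0,-2.15,0.04,-2],[1,0,-2.15,0.04,-2],[1,0,-2.15,0.04,-2],[1,0,-2.15,0.04,-2],[1,0,-2.15,0.04,-2],[1,0,-2.15,0.04,-2],[1,0,0,0,0]]])

```text
time: 8.7
position: [0.4679, 0.1787, 0.0586]
eef_rot: [-0.088, 0.702, 0.088, 0.702]
force: [-0.0, -0.3, 0.3]
finger_gap: 0.002
```

```bash
python3 look.py d6
```

```text
8.7 [0.4679 0.1787 0.0586] r 0.0606 az -165.8 zaz 14.3 [ 0.43  0.48 -1.03  1.94  0.49  0.99 -0.58] [-0.   -0.28  0.26]
```

View pics/d6.png

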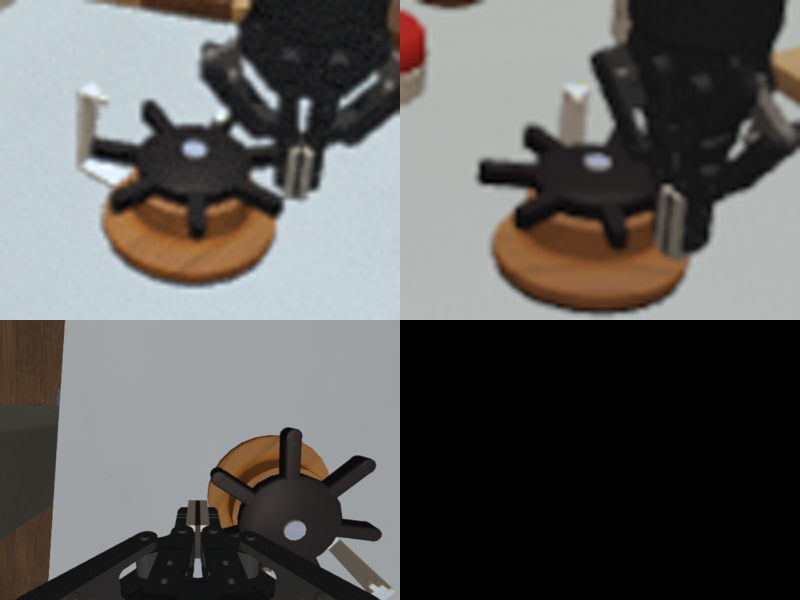

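Emit:
send_rows(increments=[[[1,0,-2.15,0.04,-2],[1,0,-2.15,0.04,-2],[1,0,-2.15,0.04,-2],[1,0,-2.15,0.04,-2],[1,0,-2.15,0.04,-2],[1,0,-2.15,0.04,-2],[1,0,-2.15,0.04,-2],[1,0,-1,0.04,-1],[1,0,0,0,0]]])

```text
time: 9.6
position: [0.4738, 0.164, 0.0587]
eef_rot: [-0.179, 0.684, 0.179, 0.684]
force: [0.9, -0.6, -0.4]
finger_gap: -0.001
```

```bash
python3 look.py d7
```

```text
9.6 [0.4738 0.164  0.0587] r 0.0605 az -150.9 zaz 29.4 [ 0.49  0.51 -1.08  1.94  0.53  1.01 -0.31] [ 0.93 -0.65 -0.4 ]
```

View pics/d7.png

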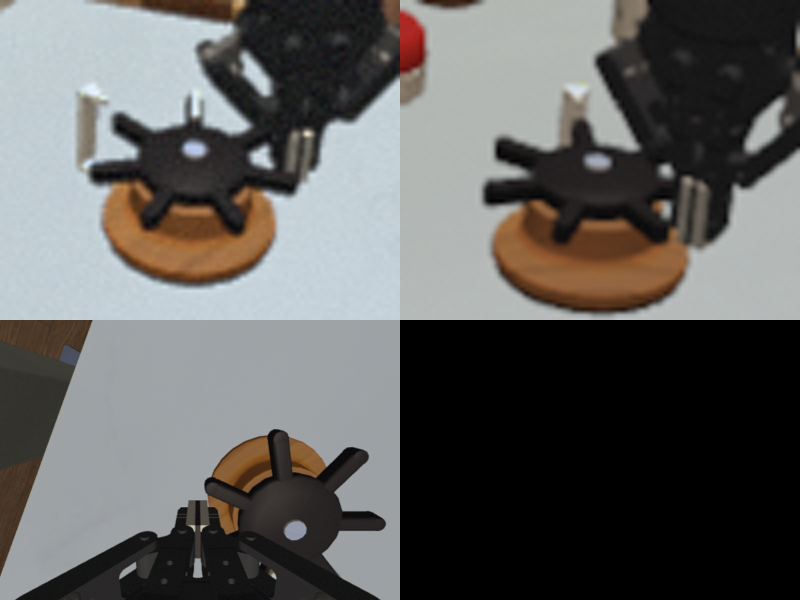

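Emit:
send_rows(increments=[[[1,0,-2.15,0.04,-2],[1,0,-2.15,0.04,-2],[1,0,-2.15,0.04,-2],[1,0,-2.15,0.04,-2],[1,0,-2.15,0.04,-2],[1,0,-2.15,0.04,-2],[1,0,-2.15,0.04,-2],[1,0,-2.15,0.04,-2],[1,0,-2.15,0.04,-2],[1,0,0,0,0]]])

```text
time: 10.58
position: [0.4858, 0.149, 0.0586]
eef_rot: [-0.284, 0.647, 0.284, 0.647]
force: [-0.3, 0.0, 0.5]
finger_gap: 0.002
```

```bash
python3 look.py d8
```

```text
10.5833 [0.4858 0.149  0.0586] r 0.0604 az -132.5 zaz 47.4 [ 0.56  0.56 -1.13  1.92  0.59  1.04  0.  ] [-0.3   0.03  0.47]
```

View pics/d8.png

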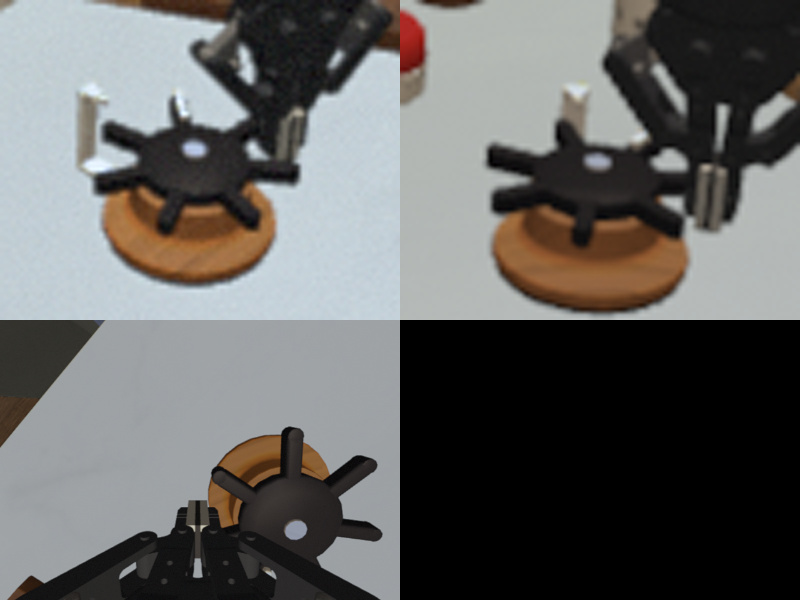

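Emit:
send_rows(increments=[[[1,0,-2.15,0.04,-2],[1,0,-2.15,0.04,-2],[1,0,-2.15,0.04,-2],[1,0,-2.15,0.04,-2],[1,0,-2.15,0.04,-2],[1,0,-2.15,0.04,-2],[1,0,-2.15,0.04,-2],[1,0,-2.15,0.04,-2],[1,0,-2.15,0.04,-2],[1,0,0,0,0]]])

```text
time: 11.57
position: [0.502, 0.1382, 0.0586]
eef_rot: [-0.382, 0.595, 0.382, 0.595]
force: [0.6, 0.1, 0.3]
finger_gap: 0.005
```

```bash
python3 look.py d9
```

```text
11.5667 [0.502  0.1382 0.0586] r 0.0606 az -114.0 zaz 65.4 [ 0.6   0.62 -1.17  1.89  0.65  1.08  0.31] [0.6  0.11 0.32]
```

View pics/d9.png

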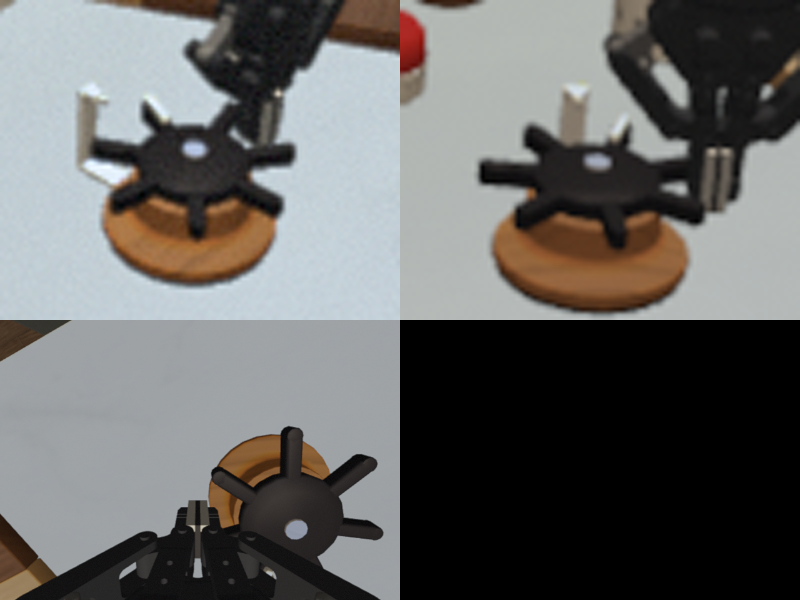

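Emit:
send_rows(increments=[[[1,0,-2.15,0.04,-2],[1,0,-2.15,0.04,-2],[1,0,-2.15,0.04,-2],[1,0,-2.15,0.04,-2],[1,0,-2.15,0.04,-2],[1,0,-2.15,0.04,-2],[1,0,-1,0.04,-1],[1,0,0,0,0],[1,0,0,0,0]]])

```text
time: 12.47
position: [0.5148, 0.1342, 0.0587]
eef_rot: [-0.447, 0.548, 0.447, 0.548]
force: [-0.4, -0.2, 0.8]
finger_gap: 0.002
```

```bash
python3 look.py e1
```

```text
12.4667 [0.5148 0.1342 0.0587] r 0.0605 az -101.3 zaz 78.3 [ 0.61  0.67 -1.2   1.86  0.7   1.11  0.52] [-0.43 -0.15  0.75]
```

View pics/e1.png

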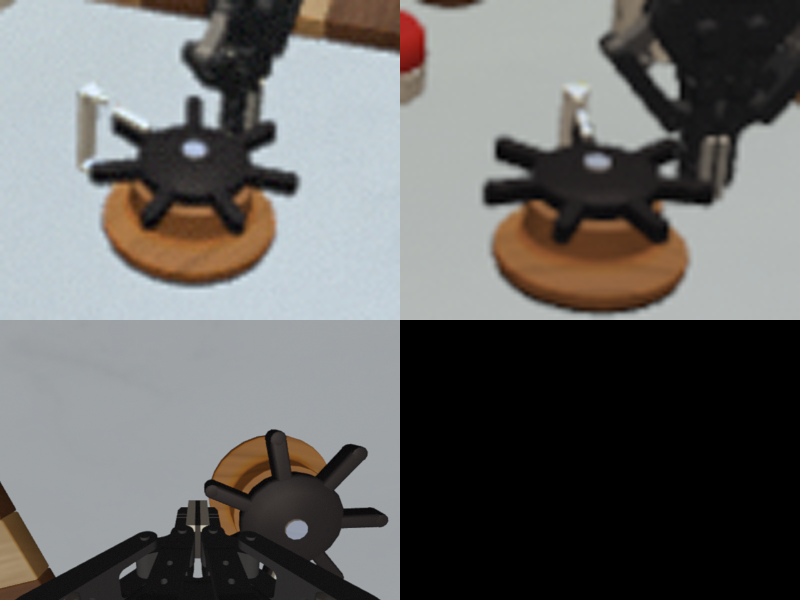

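The rib is at the pointer and the finger is mid-gap, so I'll lift straight out.

Emit:
send_rows(increments=[[[1,-8,0,0,0],[1,-8,0,0,0],[1,-10,0,0,0],[1,-20,0,0,0],[1,-30,0,0,0],[1,-30,0,0,0],[1,-30,0,-30,0],[1,0,0,-40,0],[1,0,0,-40,0],[1,0,0,0,0]]])

```text
time: 13.45
position: [0.4928, 0.0172, 0.1945]
eef_rot: [-0.444, 0.552, 0.442, 0.55]
force: [0.6, -1.3, -1.0]
finger_gap: -0.001
```

Emit:
send_rows(increments=[[[1,0,0,0,0],[1,0,0,0,0],[1,0,0,0,0],[1,0,0,0,0]]])

```text
time: 13.78
position: [0.4929, 0.0286, 0.1945]
eef_rot: [-0.448, 0.547, 0.448, 0.548]
force: [-0.1, 0.2, 0.0]
finger_gap: 0.001
```

```bash
python3 look.py e2; python3 - <<'E'
from bench import eyes
import cv2,pickle
d=eyes.grab_frame("wrist");cv2.imwrite("pics/we2.png",d["frame"]);pickle.dump(d,open("we2.pkl","wb"))
cv2.imwrite("pics/se2.png",eyes.grab_frame("scene")["frame"])
E
```

```text
13.7833 [0.4929 0.0286 0.1945] r 0.1683 az -101.6 zaz 78.6 [ 1.06  0.42 -1.43  1.83  0.44  1.28  0.88] [-0.07  0.21  0.02]
```

View pics/e2.png

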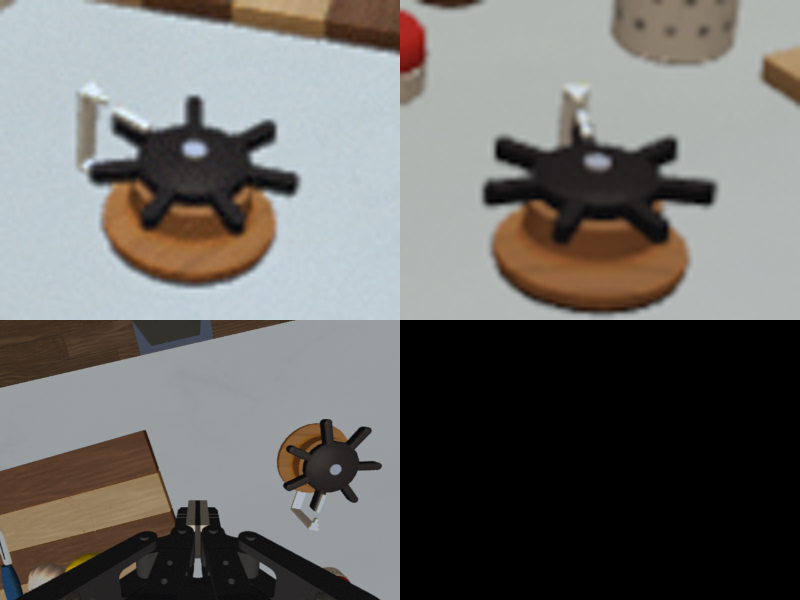

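View pics/se2.png

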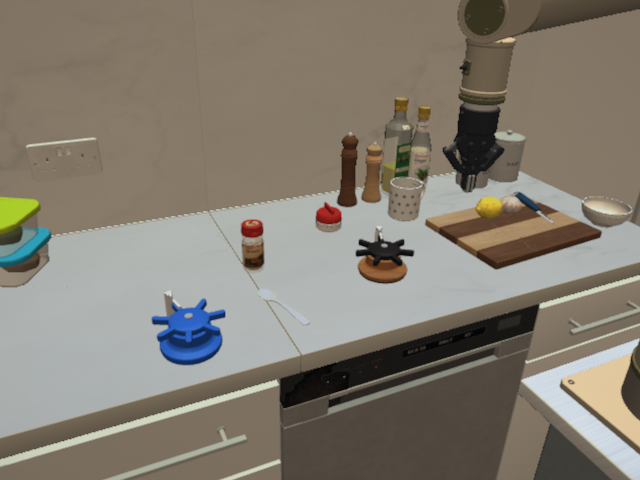

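The ribbed lobe rests at the pointer, the lobes sit at the same pixels as in the first rested picture, and nothing else has moved. I'm handing it in.

```bash
python3 -c "
from bench import arm
print(arm.sign_off())"
```

```text
the job is handed in; nothing more can be done
None
```

I turned the dial's wheel forward three clicks with the closed fingertips. They stayed in one gap between lobes and followed the lobe edge round. The ribbed lobe now rests at the pointer, and the job is handed in at about 14 s.

- **Wheel:** in the last side and scene pictures the rib lies against the pointer. All seven lobes sit at the same pixels as in the first rested picture, so the wheel is seated in its click. I judged this from the pictures; I did not measure the wheel angle again.
- **Force:** every reading I took during the pushes stayed within about 1 N, which is the same as the sensor noise.
- **Surroundings:** in the last scene picture the dial, mug, timer, jar, teaspoon and blue look-alike are where they were at the start. The gripper is clear of everything.
- **Arm:** joint 3 ended at −1.43, close to its −1.47 limit but inside its range. I made no further moves after seeing that.
- **Disagreement:** the camera estimates of the wheel axis and pointer direction differed by 2 to 3 mm and about 2°. I used the wrist camera's values.

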